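# Dock the gang cutter

## Task

Lift the seven-blade roll cutter out of the sheet pan by its handle and put it away in its slotted dock, each blade in its own slot and the spine lying flat on the white insert. The insert sits loosely along the length of its frame, so feel for the slots with the blades: lean on them only lightly (never more than about two kilos of push, or the edges nick), and lower the cutter by hand all the way, do not drop it. Leave the flour shaker, the bowl and the scraper where they are.

Things in the scene. Friction and masses are not known exactly. Their poses are not given: they have to be found in the camera images.
- cutter: gang cutter, 0.5-0.75 kg, symmetric, fits its dock either way round. Origin: middle of the row of blade tips, at tip height, z up. Seven steel blades in a row along x, 25 mm apart (x -75 to 75), each 2.5 mm thick (x), 80 wide (y), 50 long (z 0 to 50), square tips. Above them a steel spine 174 x 44 mm, z 50 to 58. Starts standing on its tips in the pan
- cutter_handle (a point): centre of the cutter's black handle, 104 mm above the cutter's origin, same axes. The handle is a bar along x, 150 mm long, 26 mm wide (y), 24 mm high; two 12 mm posts at x -55 and 55 carry it, with 34 mm of free height between it and the spine
- dock: storage dock, fixed on the bench, 244 (x) x 122 (y) mm. Origin: centre of its underside, z up. Wooden frame, rim at z 50, holding a white plastic slotted insert 212 x 106 mm whose top is at z 66. With the cutter home its blade tips are at z 16 or up to 3 mm lower. The insert lies on soft pads: from about 2 N on it sinks level, 1 mm per 3 N, at most 6 mm, and springs back
- dock_top (a point): point over the dock's origin at z 66, the height of the insert's top; a point of the frame, not of the insert. The insert has seven closed slots in a row along x, 25 mm apart, 4.5 mm wide (x), 86 long (y), 53 deep, square edges. Row centred in y and square to the frame, but its middle may sit up to 9 mm either way along x from this point, unmeasured; about 14 N would shift it
- pan: aluminium sheet pan 241 (x) x 165 (y) mm, fixed; origin: centre of its underside; floor 2 mm thick, rim at z 25. The cutter stands in it, roughly along x
- shaker: aluminium flour shaker can with a domed perforated lid, 70 mm wide, 117 mm high; origin: centre of its underside. Bystander
- bowl: steel bowl, 150 mm wide, 65 mm high; origin: centre of its underside. Bystander
- scraper: bench scraper lying flat, steel blade 150 x 95 mm with a wooden grip along x, 21 mm high; origin near its middle, at the underside. Bystander
Not all that is in view belongs to the job. What is shaped like the cutter but purple is not meant.

How it is judged:
On the way, in this order (a step that is already met when the one before it is completed fails the run):
1. the cutter is lifted clear of the pan (z of cutter in the frame of pan above 0.04 m and contact force between cutter and the fingers above 1 N), for 0.2 s.
2. all blade tips have entered the slots by 8 mm or more, the cutter still held by the gripper (z of cutter in the frame of dock below 0.052 m and horizontal distance between cutter and dock below 0.014 m and angle between the x axis of cutter and the x axis of dock, either way round below 0.06 rad and contact force between cutter and the fingers above 1 N), for 0.05 s.
At the end, for the whole second after the job is handed in: The cutter stands released and at rest in the dock, blades in the slots down to the spine (tips at most 18.5 mm above the dock's underside), within 14 mm of the dock's middle, in line to 0.06 rad, upright to 0.05 rad; shaker, bowl and scraper within 30 mm of their starts (z of cutter in the frame of dock below 0.0185 m and horizontal distance between cutter and dock below 0.014 m and angle between the x axis of cutter and the x axis of dock, either way round below 0.06 rad and angle between cutter's own z axis and vertical below 0.05 rad and linear speed of cutter below 0.02 m/s and distance of each of shaker, bowl, scraper from where it was at the start of the episode below 0.03 m); the robot touches nothing.
It fails at once if the blades or spine are pushed against the dock or insert with more than 25 N (contact force between cutter and dock above 25 N).
It fails at once if the flour shaker, bowl or scraper is moved by more than 30 mm (distance of any of shaker, bowl, scraper from where it was at the start of the episode above 0.03 m).
It also fails if it takes over 64 s, if anything falls off the work surface, if the arm or the gripper's body presses on something with over 40 N, if the wrist force passes 120 N, or if a joint passes its speed limit or range.

## Robot

A 6-joint arm with a two-finger parallel gripper is mounted at the origin on the work surface. World frame = base frame: x ahead of the robot, y to its left, z up, the work surface at z = 0. Lengths are in m, angles in rad, forces in N, time in s.
With the tool pointing down it reaches from about 0.375 to 0.9 m from the base axis. Payload 3.1 kg.
Tool frame: the origin (TCP) lies midway between the tips of the shut fingers; the grasp point (between the pads) lies manip.hold_point_z behind it (manip.hold_point_z is the distance from the TCP to the grasp point, in m); z points along the fingers, y is the direction in which the jaws open and shut (so a half turn about z gives the same grasp; the last joint's range is limited). The gripper opens to 85 mm and grips with 20 to 120 N. Pads are 22 mm wide; open, the fingers measure 114 mm over their backs; the gripper's body (76 mm by 85 mm) begins 54 mm behind the grasp point. The pads swing forward as they close: fully open they stand 13 mm farther back than shut.
Start: joints at [1.077, 0.527, 1.433, -0, 1.181, -0.178], TCP at [0.194, 0.594, 0.202] pointing down, gripper open.
Joint ranges: [-3.08, 3.08], [-0.75, 2.2], [0.22, 2.44], [-1.43, 4.57], [0, 2.65], [-2.85, 2.85]. Speed limits (rad/s): [2.79, 2.79, 3.14, 3.14, 3.14, 3.14].

## Interface

Orientations are given as a unit quaternion [x, y, z, w].
In Python, from station import manip, snapshot, workorder, models gives the robot as it stands.
- The arm moves only by the tool jog_arm, never from a script. Its argument "commands" is a list of rows, each a list of 5 numbers: the opening in per cent of the stroke, from 0 (shut) to 100 (fully open), then the shift along the world's x, y, z in cm, then the turn about the world's z in rad. A call has 1 to 8 rows; each row shifts and turns the pose as measured when the row begins; what a row does not reach is not made up. A row lasts 1/12 s, in which the tool goes at most 41.7 mm and 7.16 degrees, less where a joint would pass 70% of its speed; a pose out of reach is approached as far as the arm can. A call with a gripper value outside its range is refused whole. The fingers move at their own pace and stop on an object; "squeeze" is the grip in N (left out, the last holds). Time passes only in rows, so rows that do not move let the fingers close. It gives the time, the measured TCP pose, the force and the opening at its end, in the units of the state.
- manip.sense(): the state, without advancing time (a new reading comes with each control period).
- snapshot(name): name is "side" or "top" or "wrist"; returns a dict with "image" (384x512x3 uint8, red, green, blue), "intrinsics" (3x3 intrinsics, pixels), "D" ([k1, k2, p1, p2, k3] as OpenCV has them; the pictures are not rectified), "extrinsics" (4x4, takes a point from camera to world coordinates); the wrist camera has in their place "hand_eye" (4x4, takes a point from camera to tool coordinates, whose origin is the TCP and whose axes are the flange's). Camera axes: x right, y down, z forward; pixel columns grow to the right and rows downward; lengths in m; the calibration is good to about 2 mm. A picture is of the moment at which its call begins: read the wrist's pose just before it. There is no depth.
- workorder.sign_off(): hands the job in, once; it reports no verdict.
Trained networks look in a picture, given as the dict that the camera call returned (one of the last four; its "shot" number tells which), for a name from the list of things; names that differ only in an ending like _2 or _b are one class to them, and where a whole thing is asked for, a point or a joint stands for the part that bears it (a point fixed in the world has none). Each returns a list of dicts, best first, with "score" (0 to 1); they miss things now and then, are a little off and sometimes report something else, mostly with a low value. They report only what shows in the picture. A call takes as long as a camera call. They do not tell look-alikes from the thing itself.
- models.find_in(picture, name): "centre" ([x, y, z] in m, in world coordinates, good to about 4 mm: the middle of the surface that is visible of it).
- models.pinpoint(picture, name): "centre" ([x, y, z] in m, in world coordinates, good to about 4 mm: a listed point, or the origin of a listed thing).
The state is a dict: "t": time; "q": joint angles; "qd": joint speeds; "tau": joint torques, N m; "tcp_pos": TCP position; "tool_rot": TCP orientation; "force": force on the tool from outside, world axes, zero at the start; "ft_torque": the same for the moment, N m; "finger_gap": opening from 0.0 (shut) to 1.0 (fully open).
Only numpy, scipy, OpenCV 4.12 (cv2) and the standard library are available. Lean on these libraries where they do the work, as an engineer would, in place of code of your own. Each camera call takes 0.05 s, during which the arm holds its last target. There are 200 camera calls.

## Working session

There is one attempt and no reset: what is moved stays moved. The work goes in short steps, Python scripts to look and compute and a tool call to move; the robot and the scene stay as the last step left them, time stands still between calls to the robot, and variables do not carry over. Pictures are saved under pics/ and viewed, about 8 in all and at most 12, crops included, and the job is handed in when it is done.

Besides the shell and the picture viewer there is one more tool, called after "Emit:" by a JSON object that holds its "fn" and its "kwargs". jog_arm: Moves the arm, as the interface text tells. Its arguments: {"type":"object","properties":{"commands":{"type":"array","items":{"type":"array","items":{"type":"number"}}},"squeeze":{"type":"number"}},"required":["commands"]}

```bash
ls; mkdir -p pics; cat > h.py <<'E'
import numpy as np, cv2
from station import manip, snapshot, workorder, models
from scipy.spatial.transform import Rotation as R
def save(p,name,crop=None,scale=1):
    im=p["image"]
    if crop: x0,y0,x1,y1=crop; im=im[y0:y1,x0:x1]
    im=cv2.resize(im,None,fx=scale,fy=scale,interpolation=cv2.INTER_CUBIC)
    cv2.imwrite("pics/"+name,im[:,:,::-1])
def ext(p,s=None):
    if "extrinsics" in p: return np.array(p["extrinsics"])
    T=np.eye(4); T[:3,:3]=R.from_quat(s["tool_rot"]).as_matrix(); T[:3,3]=s["tcp_pos"]
    return T@np.array(p["hand_eye"])
def ray(p,uv,z,s=None):
    E=ext(p,s); uv=np.array(uv,float).reshape(-1,1,2)
    n=cv2.undistortPoints(uv,np.array(p["intrinsics"]),np.array(p["D"]))[:,0]
    d=np.c_[n,np.ones(len(n))]@E[:3,:3].T; o=E[:3,3]
    return o+d*((z-o[2])/d[:,2])[:,None]
def proj(p,X,s=None):
    E=np.linalg.inv(ext(p,s)); r=cv2.Rodrigues(E[:3,:3])[0]
    return cv2.projectPoints(np.array(X,float).reshape(-1,1,3),r,E[:3,3],np.array(p["intrinsics"]),np.array(p["D"]))[0][:,0]
E
python3 - <<'E'
from h import *
print(manip.hold_point_z); s=manip.sense(); print(s["t"],s["tcp_pos"],s["tool_rot"],s["force"])
ims=[]
for c in ["top","side"]:
    p=snapshot(c); ims.append(p["image"])
    for n in ["cutter","cutter_handle","dock","dock_top","pan","shaker","bowl","scraper"]:
        for d in models.pinpoint(p,n): print(c,n,np.round(d["centre"],3),round(d["score"],2),np.round(proj(p,d["centre"])[0]))
    cv2.imwrite(f"pics/{c}1.png",p["image"][:,:,::-1])
E
```

```text
pics
0.0187
0.0 [0.19370102 0.59339686 0.2006364 ] [ 1.57222198e-01  9.87562643e-01 -1.03829874e-03 -3.57360222e-04] [-0.34722948  0.38087117 -0.45598366]
top cutter [0.581 0.181 0.004] 0.96 [199. 214.]
top cutter [ 0.818 -0.172  0.001] 0.84 [299. 150.]
top cutter_handle [ 0.819 -0.168  0.106] 0.86 [301. 143.]
top cutter_handle [0.576 0.186 0.103] 0.64 [194. 214.]
top dock [ 0.549 -0.189  0.002] 0.71 [304. 225.]
top dock [0.786 0.006 0.002] 0.64 [249. 158.]
top dock_top [ 0.556 -0.185  0.064] 0.67 [305. 222.]
top pan [0.578 0.202 0.001] 0.7 [193. 215.]
top shaker [0.786 0.008 0.003] 0.56 [249. 158.]
top bowl [0.501 0.482 0.   ] 0.98 [114. 236.]
top scraper [ 0.577 -0.488 -0.004] 0.56 [386. 218.]
side cutter [0.577 0.201 0.   ] 0.74 [277. 266.]
side cutter [0.581 0.186 0.001] 0.72 [276. 262.]
side cutter [ 0.819 -0.171 -0.   ] 0.6 [232. 166.]
side cutter [ 0.581 -0.493 -0.003] 0.25 [307. 121.]
side cutter_handle [ 0.824 -0.171  0.101] 0.95 [229. 146.]
side cutter_handle [0.577 0.187 0.104] 0.82 [279. 245.]
side dock [ 0.548 -0.188 -0.001] 0.72 [305. 174.]
side dock_top [ 0.55  -0.182  0.066] 0.59 [306. 163.]
side pan [0.582 0.2   0.   ] 0.6 [275. 266.]
side shaker [0.786 0.008 0.001] 0.8 [228. 204.]
side bowl [ 0.504  0.481 -0.003] 0.85 [283. 368.]
side bowl [0.576 0.183 0.109] 0.57 [280. 243.]
side scraper [ 0.581 -0.494 -0.001] 0.76 [307. 120.]
```

```bash
python3 - <<'E'
import cv2,numpy as np
a=cv2.imread("pics/top1.png")
cv2.imwrite("pics/v1.png",cv2.resize(a[110:290,80:420],(800,424),interpolation=cv2.INTER_CUBIC))
E
```

```text
(no output)
```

View pics/v1.png

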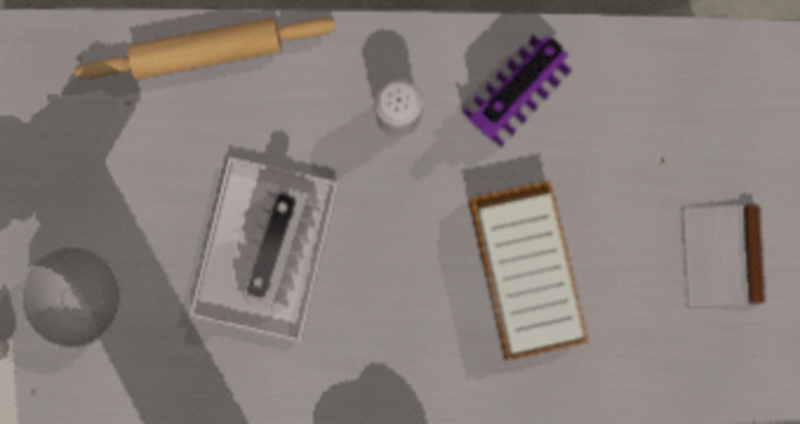

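The top view shows two lookalikes. The steel cutter with the black handle stands in the pan at full-image px (195,214), and the purple one is at (300,148). I'm choosing the steel one in the pan. The dock is at (305,224), the shaker at (249,155), the bowl at (111,236) and the scraper at (388,218).

```bash
python3 - <<'E'
from h import *
p=snapshot("top")
f=lambda q:[(80+x/2.353,110+y/2.353) for x,y in q]
a=ray(p,f([(285,203),(258,290)]),0.118); print("handle",a.mean(0),np.arctan2(*(a[0]-a[1])[1::-1]),np.linalg.norm(a[0]-a[1]))
b=ray(p,f([(480,208),(552,193),(584,338),(511,356)]),0.066); print("insert",b,b.mean(0)); d=b[0]+b[1]-b[2]-b[3]; print(np.arctan2(d[1],d[0]))
b=ray(p,f([(470,200),(551,184),(587,342),(507,358)]),0.05); print("frame",b.mean(0)); d=b[0]+b[1]-b[2]-b[3]; print(np.arctan2(d[1],d[0]),np.linalg.norm(d)/2)
s=manip.sense(); M=R.from_quat(s["tool_rot"]).as_matrix(); print(M, s["q"])
w=snapshot("wrist"); print(w["hand_eye"],w["intrinsics"])
E
```

```text
handle [0.57333726 0.18124469 0.118     ] -0.27988685779396094 0.12706540972519786
insert [[ 0.63573449 -0.11369797  0.066     ]
 [ 0.6588892  -0.21859941  0.066     ]
 [ 0.4494273  -0.26477795  0.066     ]
 [ 0.42301146 -0.1593376   0.066     ]] [ 0.54176561 -0.18910323  0.066     ]
0.2141485505857379
frame [ 0.54644388 -0.18671536  0.05      ]
0.2295440481603368 0.23619427004684923
[[-9.50540955e-01  3.10599247e-01  5.00338284e-06]
 [ 3.10599247e-01  9.50540954e-01  5.10412899e-05]
 [ 1.10974659e-05  5.00708834e-05 -9.99999999e-01]] [ 1.07649887e+00  5.27453600e-01  1.43270155e+00  2.14132917e-05
  1.18139020e+00 -1.78482192e-01]
[[-5.31297326e-04 -9.62577956e-01 -2.71004420e-01  6.89375683e-02]
 [ 9.99999832e-01 -4.49048808e-04 -3.65502352e-04  1.82557560e-04]
 [ 2.30130295e-04 -2.71004569e-01  9.62578033e-01 -1.72293369e-01]
 [ 0.00000000e+00  0.00000000e+00  0.00000000e+00  1.00000000e+00]] [[318.18022401   0.         253.5979151 ]
 [  0.         318.18022401 197.5949065 ]
 [  0.           0.           1.        ]]
```

Emit:
{"fn": "jog_arm", "kwargs": {"commands": [[100,2.7,-2.9,0.3,0.005],[100,2.7,-2.9,0.3,0.005],[100,2.7,-2.9,0.3,0.005],[100,2.7,-2.9,0.3,0.005],[100,2.7,-2.9,0.3,0.005],[100,2.7,-2.9,0.3,0.005],[100,2.7,-2.9,0.3,0.005],[100,2.7,-2.9,0,0]], "squeeze": 60}}

```text
t: 1.67
tcp_pos: [0.4108, 0.3593, 0.2239]
tool_rot: [0.131, 0.991, 0.003, 0.0]
force: [0.4, 0.2, 0.1]
finger_gap: 1.001
```

Emit:
{"fn": "jog_arm", "kwargs": {"commands": [[100,2.7,-2.9,0,0],[100,2.7,-2.9,0,0],[100,2.7,-2.9,0,0],[100,2.7,-2.9,0,0],[100,2.7,-2.9,0,0],[100,2.2,-2.4,0,0],[100,0,0,0,0]]}}

```text
t: 2.25
tcp_pos: [0.5811, 0.1743, 0.226]
tool_rot: [0.134, 0.991, 0.003, 0.005]
force: [-0.5, -0.3, 0.5]
finger_gap: 1.002
```

```bash
python3 - <<'E'
from h import *
s=manip.sense(); p=snapshot("wrist"); print(s["t"],s["tcp_pos"],s["tool_rot"],s["q"],s["force"])
save(p,"w2.png",None,1.4)
for n in ["cutter","cutter_handle"]:
    for d in models.pinpoint(p,n): print(n,np.round(d["centre"],3),round(d["score"],2),np.round(proj(p,d["centre"],s)[0]))
E
```

```text
2.25 [0.58105843 0.17431751 0.22604442] [0.13433776 0.99091758 0.00339183 0.00492021] [ 0.10511855  0.47102378  1.46276766  0.00456758  1.19663434 -1.19782834] [-0.45757672 -0.30457637  0.48546093]
cutter [ 0.823 -0.171 -0.004] 0.73 [ 77. 373.]
cutter [0.581 0.182 0.004] 0.66 [258. 162.]
cutter_handle [0.575 0.182 0.107] 0.62 [259. 175.]
```

View pics/w2.png

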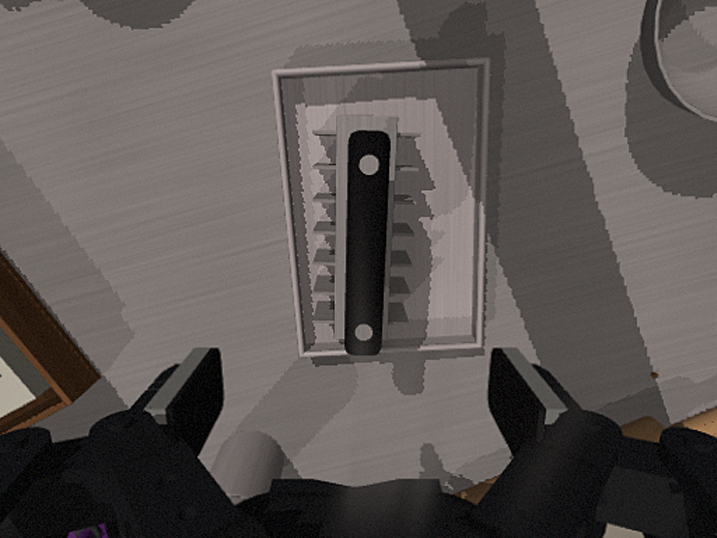

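The close view confirms the steel cutter with the black handle in the pan, screws at view px (369,164) and (363,331), centred between the fingers.

```bash
python3 - <<'E'
from h import *
s=manip.sense(); p=snapshot("wrist")
a=ray(p,np.array([(369,164),(363,331)])/1.4,0.118,s); d=a[1]-a[0]
ang=np.arctan2(d[1],d[0]); M=R.from_quat(s["tool_rot"]).as_matrix()
ty=np.arctan2(M[1,1],M[0,1])
print(a.mean(0),np.linalg.norm(d),ang,"tool y",ty,"turn",ang+np.pi/2-ty,"shift",a.mean(0)[:2]-s["tcp_pos"][:2])
E
```

```text
[0.57142199 0.18857842 0.118     ] 0.10949823544970713 -0.2941048896767419 tool y 1.3056406748065854 turn -0.02894923768843083 shift [-0.00403315  0.00937355]
```

Emit:
{"fn": "jog_arm", "kwargs": {"commands": [[100,-0.3,0.8,-1.5,-0.03],[100,0,0,-2,0],[100,0,0,0,0]]}}

```text
t: 2.7
tcp_pos: [0.5688, 0.1925, 0.1915]
tool_rot: [0.144, 0.99, 0.005, 0.002]
force: [-0.7, 0.1, -1.2]
finger_gap: 0.997
```

Emit:
{"fn": "jog_arm", "kwargs": {"commands": [[100,0.2,-0.4,-2,0],[100,0,0,-2,0],[100,0,0,-2,0],[100,0,0,0,0],[100,0,0,0,0]]}}

```text
t: 3.12
tcp_pos: [0.5672, 0.1963, 0.1343]
tool_rot: [0.138, 0.99, 0.006, 0.004]
force: [0.8, -0.8, -0.1]
finger_gap: 0.999
```

```bash
python3 - <<'E'
from h import *
s=manip.sense(); print(s["tcp_pos"],R.from_quat(s["tool_rot"]).as_matrix().round(4),s["force"])
E
```

```text
[0.56717601 0.19626251 0.13426509] [[-0.9618  0.2737  0.0086]
 [ 0.2738  0.9617  0.0107]
 [-0.0053  0.0127 -0.9999]] [ 0.77878481 -0.81219606 -0.14909384]
```

Emit:
{"fn": "jog_arm", "kwargs": {"commands": [[100,0.5,-0.9,-1.5,-0.01],[100,0,0,-1.5,0],[100,0,0,0,0]]}}

```text
t: 3.37
tcp_pos: [0.5737, 0.1902, 0.109]
tool_rot: [0.141, 0.99, 0.007, 0.007]
force: [0.0, 0.3, -0.1]
finger_gap: 1.002
```

```bash
cat > st.py <<'E'
from h import *
s=manip.sense(); M=R.from_quat(s["tool_rot"]).as_matrix()
print("t",round(s["t"],2),"tcp",np.round(s["tcp_pos"],4),"yawy",round(np.arctan2(M[1,1],M[0,1]),4),"tilt",M[:2,2].round(4),"F",np.round(s["force"],2),"T",np.round(s["ft_torque"],2),"gap",round(s["finger_gap"],3))
E
python3 st.py
```

```text
t 3.37 tcp [0.5737 0.1902 0.109 ] yawy 1.2879 tilt [0.0156 0.012 ] F [ 0.05  0.34 -0.07] T [-0.01 -0.   -0.01] gap 1.002
```

Emit:
{"fn": "jog_arm", "kwargs": {"commands": [[100,-0.1,-0.2,-2.3,0]]}}

```text
t: 3.45
tcp_pos: [0.5775, 0.1897, 0.0913]
tool_rot: [0.14, 0.99, 0.009, 0.013]
force: [1.1, 0.6, 0.9]
finger_gap: 0.999
```

```bash
python3 st.py; python3 - <<'E'
from h import *
for i in range(3): p=snapshot("wrist")
save(p,"w3.png",None,1.4)
E
python3 st.py
```

```text
t 3.45 tcp [0.5775 0.1897 0.0913] yawy 1.2893 tilt [0.0276 0.0138] F [1.14 0.61 0.89] T [-0.04 -0.04  0.01] gap 0.999
t 3.6 tcp [0.5719 0.1885 0.0865] yawy 1.2884 tilt [0.0138 0.0119] F [-0.07 -0.2  -0.11] T [0.02 0.07 0.01] gap 0.998
```

View pics/w3.png

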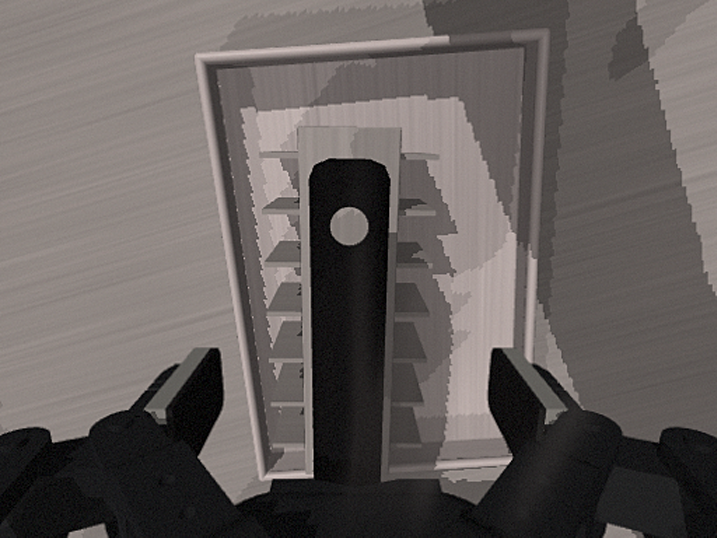

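View: the handle lies between the open fingers, x≈349 against a finger midline of 355. Rows adopt the tilt present mid-motion, so I'll level the tool before gripping.

Emit:
{"fn": "jog_arm", "kwargs": {"commands": [[100,0,0,2.3,0],[100,0,0,0,0]]}}

```text
t: 3.77
tcp_pos: [0.5725, 0.1892, 0.1123]
tool_rot: [0.14, 0.99, 0.007, 0.006]
force: [0.4, 0.3, 0.7]
finger_gap: 0.998
```

```bash
sed -i '1a import sys\nfor i in range(int(sys.argv[1]) if len(sys.argv)>1 else 3): snapshot("wrist")' st.py; python3 st.py
```

```text
t 3.92 tcp [0.5695 0.1886 0.1086] yawy 1.2888 tilt [0.008  0.0112] F [-1.47  0.45 -0.89] T [-0.01  0.04  0.04] gap 0.997
```

Emit:
{"fn": "jog_arm", "kwargs": {"commands": [[100,0.2,0,-2.25,0]]}}

```text
t: 4.0
tcp_pos: [0.5746, 0.1893, 0.09]
tool_rot: [0.14, 0.99, 0.007, 0.007]
force: [1.3, 1.1, 1.1]
finger_gap: 1.004
```

```bash
python3 st.py
```

```text
t 4.15 tcp [0.5699 0.1884 0.085 ] yawy 1.2888 tilt [0.004  0.0106] F [0.15 0.9  0.01] T [ 0.01 -0.02 -0.02] gap 1.003
```

Emit:
{"fn": "jog_arm", "kwargs": {"commands": [[20,0,0,0,0],[10,0,0,0,0],[10,0,0,0,0],[10,0,0,0,0]], "squeeze": 60}}

```text
t: 4.48
tcp_pos: [0.57, 0.1885, 0.0862]
tool_rot: [0.141, 0.99, 0.006, 0.001]
force: [-0.0, 0.2, 0.4]
finger_gap: 0.453
```

```bash
python3 st.py
```

```text
t 4.63 tcp [0.5699 0.1879 0.0865] yawy 1.2891 tilt [0.0036 0.0096] F [-1.12 -2.29  4.93] T [-0.38  0.21 -0.06] gap 0.268
```

Emit:
{"fn": "jog_arm", "kwargs": {"commands": [[10,0,0,0,0],[10,0,0,2,0]], "squeeze": 100}}

```text
t: 4.8
tcp_pos: [0.5661, 0.1871, 0.1031]
tool_rot: [0.141, 0.99, 0.004, -0.003]
force: [-1.5, -0.4, -6.3]
finger_gap: 0.236
```

```bash
python3 st.py
```

```text
t 4.95 tcp [0.5703 0.188  0.107 ] yawy 1.2888 tilt [0.0055 0.01  ] F [ 0.71  0.15 -5.7 ] T [-0.04 -0.06  0.05] gap 0.238
```

Emit:
{"fn": "jog_arm", "kwargs": {"commands": [[10,0,0,4,0],[10,0,0,4,0]]}}

```text
t: 5.12
tcp_pos: [0.5612, 0.1868, 0.1749]
tool_rot: [0.141, 0.99, 0.002, -0.012]
force: [2.0, 0.9, -6.6]
finger_gap: 0.232
```

```bash
python3 st.py 4
```

```text
t 5.32 tcp [0.5634 0.1868 0.1768] yawy 1.2885 tilt [-0.0143  0.0073] F [-1.05 -1.24 -6.43] T [-0.01 -0.   -0.  ] gap 0.235
```

Emit:
{"fn": "jog_arm", "kwargs": {"commands": [[10,0,-3.5,0.3,0.06],[10,0,-3.5,0.3,0.06],[10,0,-3.5,0.3,0.06],[10,0,-3.5,0,0.06]]}}

```text
t: 5.65
tcp_pos: [0.555, 0.0518, 0.1748]
tool_rot: [0.01, 1.0, 0.004, -0.017]
force: [1.2, -0.3, -5.9]
finger_gap: 0.236
```

```bash
python3 st.py 4
```

```text
t 5.85 tcp [0.5551 0.0517 0.1746] yawy 1.5425 tilt [-0.0354  0.0087] F [-0.16  0.91 -5.5 ] T [ 0.02  0.01 -0.05] gap 0.236
```

Emit:
{"fn": "jog_arm", "kwargs": {"commands": [[10,0,-4,0,0.05]]}}

```text
t: 5.93
tcp_pos: [0.5535, 0.019, 0.1729]
tool_rot: [-0.014, 1.0, 0.008, -0.019]
force: [1.1, 0.3, -6.7]
finger_gap: 0.231
```

```bash
python3 st.py 3
```

```text
t 6.08 tcp [0.5544 0.0109 0.1729] yawy 1.5904 tilt [-0.0384  0.0072] F [ 0.29  1.66 -5.64] T [ 0.14 -0.08 -0.02] gap 0.238
```

Emit:
{"fn": "jog_arm", "kwargs": {"commands": [[10,0,-4,0.3,0.05]]}}

```text
t: 6.17
tcp_pos: [0.5524, -0.021, 0.1741]
tool_rot: [-0.038, 0.999, 0.008, -0.021]
force: [0.5, 0.3, -6.8]
finger_gap: 0.234
```

```bash
python3 st.py 3
```

```text
t 6.32 tcp [ 0.5545 -0.0296  0.1749] yawy 1.6385 tilt [-0.0394  0.0055] F [ 0.02  1.18 -6.24] T [ 0.13 -0.12 -0.1 ] gap 0.229
```

Emit:
{"fn": "jog_arm", "kwargs": {"commands": [[10,0,-4,0.3,0.05]]}}

```text
t: 6.4
tcp_pos: [0.5524, -0.061, 0.1762]
tool_rot: [-0.062, 0.998, 0.008, -0.022]
force: [0.1, 0.7, -6.4]
finger_gap: 0.232
```

```bash
python3 st.py 3
```

```text
t 6.55 tcp [ 0.5548 -0.07    0.1772] yawy 1.6866 tilt [-0.0395  0.0037] F [ 0.64  0.79 -5.55] T [ 0.12 -0.13 -0.  ] gap 0.235
```

Emit:
{"fn": "jog_arm", "kwargs": {"commands": [[10,0,-4,0.3,0.05]]}}

```text
t: 6.63
tcp_pos: [0.5527, -0.1006, 0.1786]
tool_rot: [-0.086, 0.996, 0.008, -0.022]
force: [0.1, 2.0, -6.5]
finger_gap: 0.236
```

```bash
python3 st.py 3
```

```text
t 6.78 tcp [ 0.5553 -0.1101  0.1798] yawy 1.7349 tilt [-0.0393  0.0019] F [ 0.46  0.76 -6.29] T [ 0.13 -0.11  0.07] gap 0.234
```

Emit:
{"fn": "jog_arm", "kwargs": {"commands": [[10,-0.4,-3.8,0.5,0.03]]}}

```text
t: 6.87
tcp_pos: [0.5498, -0.1387, 0.1828]
tool_rot: [-0.099, 0.995, 0.008, -0.021]
force: [0.6, 1.2, -5.5]
finger_gap: 0.232
```

```bash
python3 st.py 3
```

```text
t 7.02 tcp [ 0.5515 -0.148   0.1844] yawy 1.7632 tilt [-0.0393  0.0011] F [ 0.88  1.15 -6.51] T [ 0.16 -0.09  0.01] gap 0.234
```

Emit:
{"fn": "jog_arm", "kwargs": {"commands": [[10,-0.4,-3.8,0.5,0.025]]}}

```text
t: 7.1
tcp_pos: [0.5461, -0.176, 0.1875]
tool_rot: [-0.111, 0.994, 0.008, -0.021]
force: [0.8, 2.1, -7.0]
finger_gap: 0.232
```

```bash
python3 st.py 3
```

```text
t 7.25 tcp [ 0.5478 -0.1859  0.1892] yawy 1.7867 tilt [-0.039   0.0003] F [ 0.99  2.28 -5.28] T [ 0.15 -0.11 -0.03] gap 0.228
```

Emit:
{"fn": "jog_arm", "kwargs": {"commands": [[10,0,0,4,0]]}}

```text
t: 7.33
tcp_pos: [0.5423, -0.1806, 0.2211]
tool_rot: [-0.108, 0.994, 0.009, -0.027]
force: [-1.9, 0.6, -8.0]
finger_gap: 0.231
```

```bash
python3 st.py 3
```

```text
t 7.48 tcp [ 0.5502 -0.1845  0.2312] yawy 1.7881 tilt [-0.033  -0.0013] F [ 0.96  0.77 -5.85] T [-0.01 -0.29 -0.01] gap 0.234
```

Emit:
{"fn": "jog_arm", "kwargs": {"commands": [[10,0,0,-2,0],[10,0,0,-2,0],[10,0,0,0,0]]}}

```text
t: 7.73
tcp_pos: [0.5498, -0.1782, 0.1889]
tool_rot: [-0.11, 0.994, 0.003, -0.016]
force: [-1.2, 1.0, -6.5]
finger_gap: 0.237
```

```bash
python3 st.py 3
```

```text
t 7.88 tcp [ 0.5523 -0.1804  0.1927] yawy 1.7914 tilt [-0.0268 -0.0024] F [ 0.07  0.32 -5.61] T [ 0.   -0.02  0.05] gap 0.234
```

Emit:
{"fn": "jog_arm", "kwargs": {"commands": [[10,-0.2,-0.2,4,0]]}}

```text
t: 7.97
tcp_pos: [0.546, -0.1791, 0.2258]
tool_rot: [-0.11, 0.994, 0.005, -0.02]
force: [-1.6, 0.0, -6.0]
finger_gap: 0.233
```

```bash
python3 st.py 3
```

```text
t 8.12 tcp [ 0.5535 -0.1838  0.2364] yawy 1.7914 tilt [-0.0176 -0.0072] F [ 1.09  0.12 -5.72] T [ 0.04 -0.25  0.01] gap 0.23
```

Emit:
{"fn": "jog_arm", "kwargs": {"commands": [[10,-0.2,-0.2,4,0]]}}

```text
t: 8.2
tcp_pos: [0.5466, -0.1822, 0.267]
tool_rot: [-0.11, 0.994, 0.003, -0.016]
force: [-1.6, 1.3, -8.1]
finger_gap: 0.234
```

```bash
python3 st.py 3
```

```text
t 8.35 tcp [ 0.5536 -0.1867  0.2768] yawy 1.7911 tilt [-0.0103 -0.0107] F [ 1.69  0.25 -5.46] T [ 0.07 -0.23  0.01] gap 0.234
```

Emit:
{"fn": "jog_arm", "kwargs": {"commands": [[10,0,0,-3.5,0],[10,0,0,-3.5,0]]}}

```text
t: 8.52
tcp_pos: [0.5587, -0.1888, 0.2121]
tool_rot: [-0.11, 0.994, -0.01, 0.002]
force: [-1.3, -0.1, -7.7]
finger_gap: 0.239
```

```bash
python3 st.py 3; python3 - <<'E'
from h import *
s=manip.sense(); p=snapshot("wrist"); save(p,"w4.png",None,1.4)
for d in models.pinpoint(p,"dock_top")+models.pinpoint(p,"dock")+models.pinpoint(p,"cutter"): print(d,proj(p,d["centre"],s))
q=snapshot("side"); save(q,"s4.png",(230,90,390,210),5)
for n in ["dock","dock_top","cutter","cutter_handle"]:
  for d in models.pinpoint(q,n): print(n,d["centre"],d["score"])
E
```

```text
t 8.67 tcp [ 0.5545 -0.1867  0.2084] yawy 1.791 tilt [-0.0065 -0.0123] F [-0.81 -0.49 -5.67] T [0.03 0.2  0.02] gap 0.23
{'centre': [0.5613, -0.1893, 0.1184], 'score': 0.93} [[249.75951628 199.71409776]]
{'centre': [0.8206, -0.1752, -0.0038], 'score': 0.51} [[222.38968144 348.89383795]]
dock [0.5494, -0.187, -0.0] 0.77
dock_top [0.552, -0.1874, 0.0695] 0.74
cutter [0.5698, -0.1939, 0.1324] 0.97
cutter [0.5042, 0.4789, 0.0014] 0.62
cutter [0.8214, -0.174, -0.0004] 0.58
cutter_handle [0.8232, -0.1727, 0.1021] 0.9
cutter_handle [0.5672, -0.1847, 0.2354] 0.86
```

View pics/w4.png

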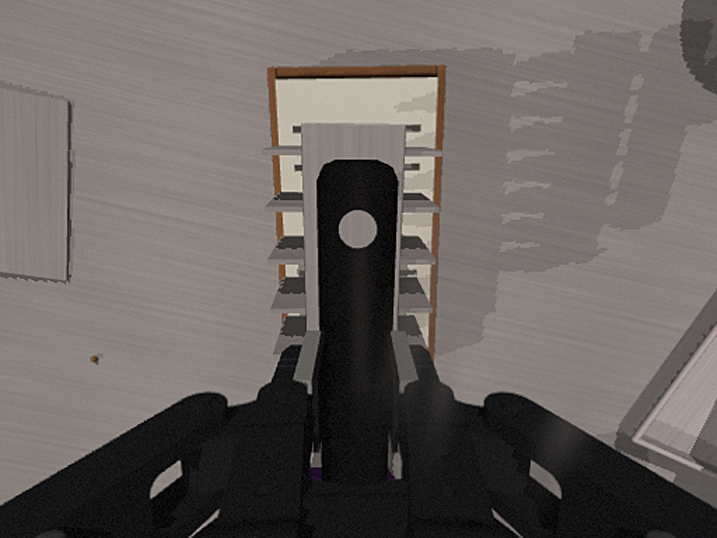

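View pics/s4.png

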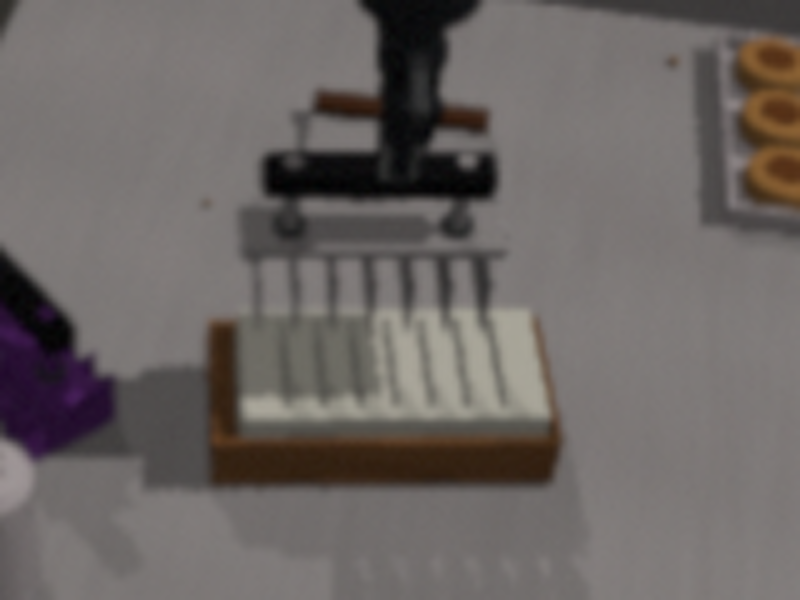

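Wrist view: the cutter is held square between the pads and the two far slots show at view px y≈128 and 168. Side view: it hangs upright over the dock, and the insert sits towards the right (-x) end of its frame. I'll measure the slots from a wrist crop.

```bash
python3 - <<'E'
from h import *
s=manip.sense(); p=snapshot("wrist"); save(p,"w5.png",(185,75,325,195),5)
np.savez("w5.npz",im=p["image"],tcp=s["tcp_pos"],rot=s["tool_rot"],K=p["intrinsics"],D=p["D"],he=p["hand_eye"])
q=snapshot("side"); np.savez("s5.npz",im=q["image"],K=q["intrinsics"],D=q["D"],E=q["extrinsics"])
print(s["tcp_pos"])
E
```

```text
[ 0.55857043 -0.18905467  0.21354089]
```

View pics/w5.png

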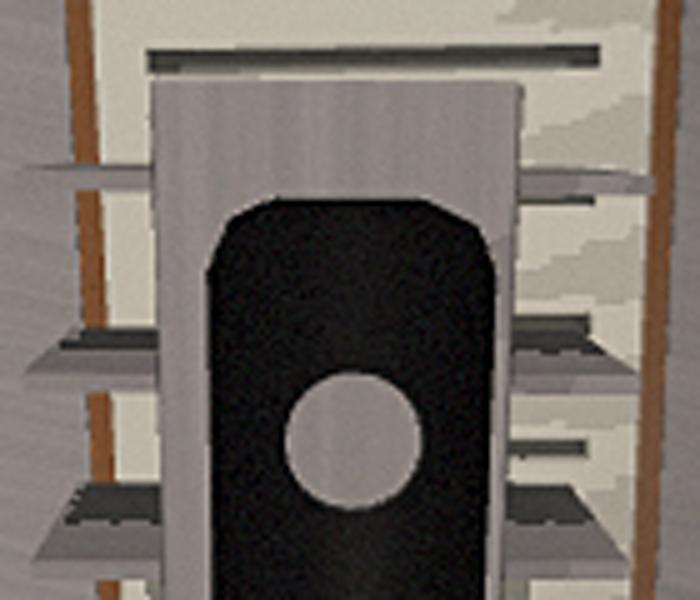

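The crop shows the slots at y≈59 (x 148–600), 200, 325 and 447. Blade 2's tip edge is at y≈329 and blade 3's at y≈486.

```bash
cat > m.py <<'E'
from h import *
d=np.load("w5.npz"); p=dict(intrinsics=d["K"],D=d["D"],hand_eye=d["he"]); s=dict(tcp_pos=d["tcp"],tool_rot=d["rot"])
c=lambda x,y:(185+x/5,75+y/5)
ax=np.array([np.cos(.222),np.sin(.222)]); 
e=ray(p,[c(148,62),c(600,56)],.066,s); v=e[0]-e[1]; print("slot1 ends",e[:,:2],np.linalg.norm(v),"axis angle",np.arctan2(-v[0],v[1]))
th=np.arctan2(-v[0],v[1])
P=ray(p,[c(374,59),c(374,200),c(374,324),c(374,447)],.066,s)[:,:2]
print("spacing",np.linalg.norm(np.diff(P,axis=0),axis=1))
f=ray(p,[c(374,59)],.066,s)[0,:2]; print("slot mid est from1",f+.075*ax,"from4",P[3])
# blade tips
T=np.eye(4); T[:3,:3]=R.from_quat(d["rot"]).as_matrix(); T[:3,3]=d["tcp"]
for L,R_,y,k in [(65,600,329,-2),(75,575,486,-1)]:
    z=d["tcp"][2]-.0845
    q=ray(p,[c(L,y),c(R_,y)],z,s); print("blade",k,q[:,:2],np.linalg.norm(q[0]-q[1]),"centre",q.mean(0)[:2]-k*.025*ax)
print("tcp",d["tcp"],"toolyaw",np.arctan2(T[1,1],T[0,1])-np.pi/2,"tilt",T[:2,2])
g=np.load("s5.npz"); q=dict(intrinsics=g["K"],D=g["D"],extrinsics=g["E"])
cs=lambda x,y:(230+x/5,90+y/5)
S=ray(q,[cs(289,366),cs(327,366),cs(362,366),cs(395,366),cs(429,366),cs(463,366),cs(497,366)],.066); print("side slots",S[:,:2],S[:,:2].mean(0))
F=ray(q,[cs(232,430),cs(550,430)],.066); print("insert near edge",F)
F=ray(q,[cs(212,437),cs(558,437)],.05); print("frame near edge",F[:,:2],F.mean(0))
E
python3 m.py; python3 st.py 0
```

```text
slot1 ends [[ 0.4820519  -0.24690041]
 [ 0.46247792 -0.16352118]] 0.08564599439557473 axis angle -2.911009562209297
spacing [0.0257883  0.02376286 0.02462263]
slot mid est from1 [ 0.54534551 -0.18856808] from4 [ 0.54448923 -0.18852854]
blade -2 [[ 0.52621799 -0.24334084]
 [ 0.50746438 -0.16009452]] 0.08533257018394694 centre [ 0.56561414 -0.19070863]
blade -1 [[ 0.55102545 -0.23739   ]
 [ 0.53284956 -0.15743593]] 0.08199400045608346 centre [ 0.56632398 -0.19190844]
tcp [ 0.55857043 -0.18905467  0.21354089] toolyaw 0.22008002544482452 tilt [ 0.00539781 -0.01899877]
side slots [[ 0.61150878 -0.16540835]
 [ 0.58546937 -0.17122453]
 [ 0.56146528 -0.17659746]
 [ 0.53880904 -0.18167873]
 [ 0.51543623 -0.18693097]
 [ 0.49202703 -0.19220187]
 [ 0.46857533 -0.19749291]] [ 0.53904158 -0.18164783]
insert near edge [[ 0.63902456 -0.09775488  0.066     ]
 [ 0.42710785 -0.14510702  0.066     ]]
frame near edge [[ 0.65349615 -0.10250245]
 [ 0.41966683 -0.154718  ]] [ 0.53658149 -0.12861022  0.05      ]
t 9.22 tcp [ 0.5583 -0.1889  0.2131] yawy 1.7908 tilt [ 0.0047 -0.0186] F [ 0.26 -0.24 -5.41] T [-0.01  0.01  0.06] gap 0.237
```

```bash
cat >> m.py <<'E'
print('----')
print("screw->centre", ray(p,[c(353,440)],d["tcp"][2]+.0315,s)[0,:2]+.055*ax)
ct=np.array([.566,-.191]); 
def model(cx,cy,z,ks=range(-3,4),y=0): 
    n=np.array([-ax[1],ax[0]]); return np.array([[*(np.array([cx,cy])+k*.025*ax+y*n),z] for k in ks])
inv=lambda uv:(uv-[230,90])*5
tips=np.array([258,295,331,367,405,443,483])[::-1]
for cx in (.556,.560,.564,.568): print(cx,inv(proj(q,model(cx,-.19,.129,y=.04)))[:,0].round(), inv(proj(q,model(cx,-.19,.129,y=.04)))[:,1].round())
for cx in (.541,.545,.549): print("slots near/far",cx,inv(proj(q,model(cx,-.1885,.066,y=.043))).round().tolist(),inv(proj(q,model(cx,-.1885,.066,y=-.043)))[[0,-1]].round().tolist())
im=d["im"]; 
E
python3 m.py | sed -n '/----/,$p'
python3 - <<'E'
from h import *
g=np.load("s5.npz"); im=g["im"]
cv2.imwrite("pics/s5.png",cv2.resize(im[128:186,265:350],None,fx=9,fy=9,interpolation=cv2.INTER_CUBIC)[:,:,::-1])
E
```

```text
----
screw->centre [ 0.56766615 -0.18511234]
0.556 [498. 461. 423. 386. 348. 311. 273.] [331. 331. 331. 331. 331. 331. 331.]
0.56 [492. 455. 417. 380. 342. 305. 267.] [330. 330. 330. 330. 330. 330. 330.]
0.564 [486. 449. 411. 374. 336. 299. 261.] [329. 329. 329. 329. 329. 329. 329.]
0.568 [480. 443. 405. 368. 330. 293. 255.] [328. 328. 328. 328. 328. 328. 328.]
slots near/far 0.541 [[507.0, 404.0], [471.0, 404.0], [435.0, 404.0], [399.0, 404.0], [362.0, 404.0], [326.0, 404.0], [290.0, 404.0]] [[492.0, 316.0], [284.0, 316.0]]
slots near/far 0.545 [[501.0, 403.0], [465.0, 403.0], [429.0, 403.0], [393.0, 403.0], [357.0, 403.0], [320.0, 403.0], [284.0, 403.0]] [[486.0, 315.0], [278.0, 315.0]]
slots near/far 0.549 [[495.0, 402.0], [459.0, 402.0], [423.0, 402.0], [387.0, 402.0], [351.0, 402.0], [315.0, 402.0], [278.0, 402.0]] [[481.0, 314.0], [273.0, 314.0]]
```

View pics/s5.png

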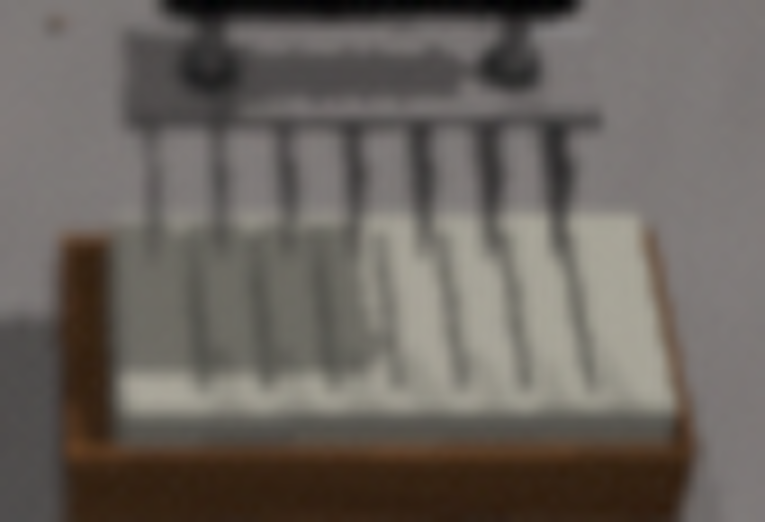

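Side crop: slot near ends run from x 203 to 594 at y 385, blade tips from x 153 to 560 at y 250. Both cameras put the cutter about 21 mm to +x of the slots. I'll correct that and go down to just above the insert.

Emit:
{"fn": "jog_arm", "kwargs": {"commands": [[10,-2.1,0.25,0,0.008]]}}

```text
t: 9.3
tcp_pos: [0.5419, -0.1881, 0.2139]
tool_rot: [-0.114, 0.993, -0.012, 0.005]
force: [1.8, -0.7, -5.9]
finger_gap: 0.233
```

```bash
python3 st.py 5
```

```text
t 9.55 tcp [ 0.5382 -0.1867  0.2135] yawy 1.7984 tilt [ 0.007  -0.0192] F [ 1.02  1.28 -5.81] T [-0.01 -0.1  -0.05] gap 0.232
```

Emit:
{"fn": "jog_arm", "kwargs": {"commands": [[10,0,0,-2.5,0]]}}

```text
t: 9.63
tcp_pos: [0.5434, -0.1894, 0.1933]
tool_rot: [-0.114, 0.993, -0.014, 0.008]
force: [2.0, -1.7, -5.8]
finger_gap: 0.233
```

```bash
python3 st.py 5
```

```text
t 9.88 tcp [ 0.5387 -0.1869  0.1887] yawy 1.7985 tilt [ 0.0071 -0.0192] F [-0.41  0.06 -5.81] T [-0.03 -0.02  0.02] gap 0.233
```

Emit:
{"fn": "jog_arm", "kwargs": {"commands": [[10,0,0,-2,0]]}}

```text
t: 9.97
tcp_pos: [0.5429, -0.189, 0.1731]
tool_rot: [-0.114, 0.993, -0.013, 0.007]
force: [2.1, -0.9, -5.2]
finger_gap: 0.233
```

```bash
python3 st.py 5;  python3 st.py 5
```

```text
t 10.22 tcp [ 0.5392 -0.1871  0.1696] yawy 1.7985 tilt [ 0.0079 -0.0197] F [ 0.55  0.15 -6.47] T [0.03 0.03 0.03] gap 0.232
t 10.47 tcp [ 0.5391 -0.1871  0.1695] yawy 1.7984 tilt [ 0.0083 -0.0199] F [-1.02 -0.42 -5.69] T [ 0.05  0.1  -0.03] gap 0.233
```

```bash
cat > look.py <<'E'
from h import *
import sys
n=sys.argv[1]
s=manip.sense(); p=snapshot("wrist"); q=snapshot("side")
np.savez("cur.npz",tcp=s["tcp_pos"],rot=s["tool_rot"],K=p["intrinsics"],D=p["D"],he=p["hand_eye"],K2=q["intrinsics"],D2=q["D"],E2=q["extrinsics"])
A=cv2.resize(p["image"][85:185,190:325],None,fx=5,fy=3.2,interpolation=cv2.INTER_CUBIC)[:, :765]
B=cv2.resize(q["image"][138:176,265:350],None,fx=9,fy=7,interpolation=cv2.INTER_CUBIC)
W=765; A=np.pad(A,((0,0),(0,W-A.shape[1]),(0,0))); 
cv2.imwrite(f"pics/{n}.png",np.vstack([A,B])[:,:,::-1]); print(A.shape,B.shape,s["tcp_pos"])
E
python3 look.py l1
```

```text
(320, 765, 3) (266, 765, 3) [ 0.53914196 -0.18707364  0.16947612]
```

View pics/l1.png

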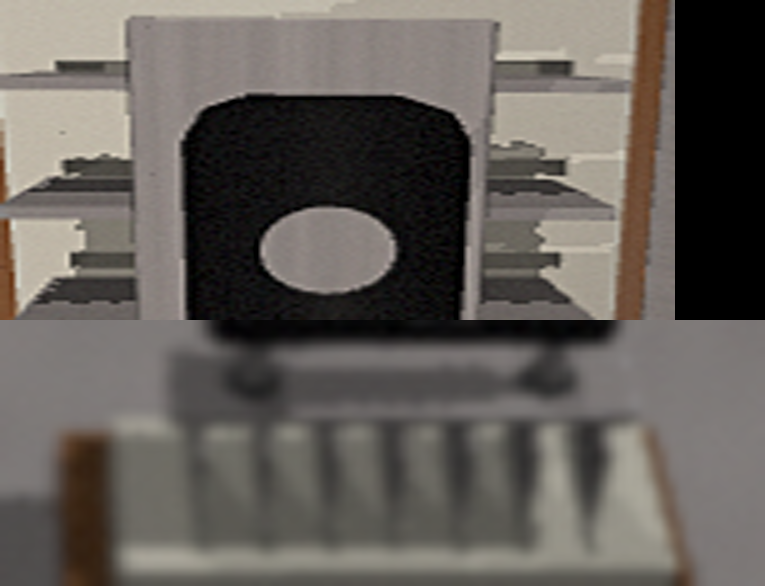

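```bash
cat > m2.py <<'E'
from h import *
d=np.load("cur.npz"); p=dict(intrinsics=d["K"],D=d["D"],hand_eye=d["he"]); s=dict(tcp_pos=d["tcp"],tool_rot=d["rot"])
c=lambda x,y:(190+x/5,85+y/3.2); a=.2285; ax=np.array([np.cos(a),np.sin(a)]); n=np.array([-ax[1],ax[0]])
def rep(nm,L,r,y,z,k):
    q=ray(p,[c(L,y),c(r,y)],z,s)[:,:2]; m=q.mean(0)-k*.025*ax; print(nm,k,"len",np.linalg.norm(q[0]-q[1]).round(4),"along",(m@ax).round(4),"across",(m@n).round(4))
for k,L,r,y in [(-3,55,572,68),(-2,63,567,166),(-1,70,560,260)]: rep("slot",L,r,y,.066,k)
zt=d["tcp"][2]-.0845
for k,L,r,y in [(-2,45,560,183),(-1,50,556,280)]: rep("blade",L,r,y,zt,k)
q=dict(intrinsics=d["K2"],D=d["D2"],extrinsics=d["E2"])
M=lambda al,ac,z:np.array([[*(al*ax+k*.025*ax+(ac)*n),z] for k in range(3,-4,-1)])
f=lambda X:((proj(q,X)-[265,138])*[9,7]+[0,320]).round().tolist()
al=.4865
for al in (.486,.490): print(al,[v[0] for v in f(M(al,-.307+.043,.066))],f(M(al,-.307+.043,.066))[0][1],[v[0] for v in f(M(al,-.307+.04,zt))],f(M(al,-.307+.04,zt))[0][1])
E
python3 m2.py
```

```text
slot -3 len 0.0859 along 0.4881 across -0.3071
slot -2 len 0.086 along 0.4881 across -0.3069
slot -1 len 0.0858 along 0.4884 across -0.307
blade -2 len 0.0822 along 0.4906 across -0.3085
blade -1 len 0.083 along 0.4901 across -0.3085
0.486 [203.0, 268.0, 333.0, 398.0, 463.0, 528.0, 593.0] 549.0 [205.0, 271.0, 337.0, 403.0, 468.0, 534.0, 599.0] 518.0
0.49 [193.0, 258.0, 323.0, 388.0, 453.0, 518.0, 583.0] 549.0 [195.0, 261.0, 326.0, 392.0, 458.0, 523.0, 589.0] 518.0
```

Measured against the slots, the cutter is +2.3 mm along and -1.5 mm across. I'll correct that and approach to about 4 mm above the insert.

Emit:
{"fn": "jog_arm", "kwargs": {"commands": [[10,-0.26,0.09,-1,0]]}}

```text
t: 10.65
tcp_pos: [0.5385, -0.1873, 0.1612]
tool_rot: [-0.114, 0.993, -0.012, 0.005]
force: [0.7, -1.1, -6.4]
finger_gap: 0.231
```

```bash
python3 st.py 5
```

```text
t 10.9 tcp [ 0.5365 -0.1861  0.1593] yawy 1.7984 tilt [ 0.0079 -0.0196] F [ 0.87 -0.02 -6.89] T [-0.01  0.05 -0.04] gap 0.234
```

Emit:
{"fn": "jog_arm", "kwargs": {"commands": [[10,0,0,-0.5,0]]}}

```text
t: 10.98
tcp_pos: [0.5377, -0.1868, 0.1555]
tool_rot: [-0.114, 0.993, -0.011, 0.004]
force: [-1.0, 0.0, -6.4]
finger_gap: 0.237
```

```bash
python3 st.py 5
```

```text
t 11.23 tcp [ 0.5365 -0.1861  0.1543] yawy 1.7984 tilt [ 0.0078 -0.0196] F [ 0.07 -0.06 -5.92] T [ 0.07  0.05 -0.04] gap 0.238
```

Emit:
{"fn": "jog_arm", "kwargs": {"commands": [[10,0,0,-0.3,0]]}}

```text
t: 11.32
tcp_pos: [0.5371, -0.1865, 0.1519]
tool_rot: [-0.114, 0.993, -0.011, 0.003]
force: [-0.3, -0.7, -6.1]
finger_gap: 0.237
```

```bash
python3 st.py 4
```

```text
t 11.52 tcp [ 0.5363 -0.1861  0.1511] yawy 1.7985 tilt [ 0.0074 -0.0194] F [ 0.4  -0.57 -5.69] T [0.02 0.09 0.04] gap 0.235
```

Emit:
{"fn": "jog_arm", "kwargs": {"commands": [[10,0,0,-0.25,0]]}}

```text
t: 11.6
tcp_pos: [0.5368, -0.1863, 0.149]
tool_rot: [-0.114, 0.993, -0.01, 0.003]
force: [-1.0, 1.2, -5.4]
finger_gap: 0.233
```

```bash
python3 st.py 4
```

```text
t 11.8 tcp [ 0.5362 -0.186   0.1485] yawy 1.7985 tilt [ 0.0071 -0.0192] F [ 0.54 -0.6  -5.22] T [-0.01  0.1   0.03] gap 0.231
```

Emit:
{"fn": "jog_arm", "kwargs": {"commands": [[10,0,0,-0.2,0]]}}

```text
t: 11.88
tcp_pos: [0.5366, -0.1862, 0.1468]
tool_rot: [-0.114, 0.993, -0.01, 0.003]
force: [0.2, 0.3, -5.3]
finger_gap: 0.234
```

```bash
python3 st.py 4; python3 st.py 1;python3 st.py 1
```

```text
t 12.08 tcp [ 0.5362 -0.186   0.1464] yawy 1.7984 tilt [ 0.0069 -0.0191] F [-0.6   0.32 -5.8 ] T [ 0.02  0.08 -0.03] gap 0.231
t 12.13 tcp [ 0.5362 -0.186   0.1465] yawy 1.7985 tilt [ 0.007  -0.0192] F [-0.16  0.56 -4.47] T [ 0.05  0.02 -0.01] gap 0.235
t 12.18 tcp [ 0.5363 -0.186   0.1465] yawy 1.7985 tilt [ 0.0071 -0.0192] F [-0.75 -0.68 -6.03] T [ 0.01  0.12 -0.02] gap 0.231
```

Emit:
{"fn": "jog_arm", "kwargs": {"commands": [[10,0,0,-0.2,0]]}}

```text
t: 12.27
tcp_pos: [0.5366, -0.1862, 0.1449]
tool_rot: [-0.114, 0.993, -0.01, 0.003]
force: [-0.4, 0.3, -6.4]
finger_gap: 0.233
```

```bash
python3 st.py 4; python3 st.py 1
```

```text
t 12.47 tcp [ 0.5362 -0.186   0.1444] yawy 1.7985 tilt [ 0.0069 -0.0191] F [-0.87 -0.68 -5.48] T [ 0.02  0.02 -0.03] gap 0.231
t 12.52 tcp [ 0.5362 -0.186   0.1445] yawy 1.7984 tilt [ 0.007  -0.0192] F [-0.17  0.65 -5.87] T [ 0.05  0.06 -0.04] gap 0.227
```

Emit:
{"fn": "jog_arm", "kwargs": {"commands": [[10,0,0,-0.2,0]]}}

```text
t: 12.6
tcp_pos: [0.5365, -0.1862, 0.1428]
tool_rot: [-0.114, 0.993, -0.01, 0.003]
force: [0.8, 0.2, -5.4]
finger_gap: 0.231
```

```bash
python3 st.py 4; python3 st.py 1
```

```text
t 12.8 tcp [ 0.5362 -0.1859  0.1423] yawy 1.7985 tilt [ 0.0068 -0.019 ] F [ 0.22 -0.3  -5.97] T [0.01 0.05 0.05] gap 0.238
t 12.85 tcp [ 0.5362 -0.186   0.1424] yawy 1.7985 tilt [ 0.0069 -0.0191] F [ 0.72  0.28 -5.82] T [0.03 0.05 0.01] gap 0.239
```

Emit:
{"fn": "jog_arm", "kwargs": {"commands": [[10,0,0,-0.4,0]]}}

```text
t: 12.93
tcp_pos: [0.5368, -0.1863, 0.139]
tool_rot: [-0.114, 0.993, -0.01, 0.003]
force: [0.2, -0.8, -6.1]
finger_gap: 0.227
```

```bash
python3 st.py 4; python3 st.py 1
```

```text
t 13.13 tcp [ 0.536  -0.1859  0.1382] yawy 1.7985 tilt [ 0.0064 -0.0188] F [-0.79  0.43 -5.64] T [ 0.1   0.07 -0.02] gap 0.236
t 13.18 tcp [ 0.5361 -0.1859  0.1383] yawy 1.7984 tilt [ 0.0066 -0.0189] F [-0.29  0.53 -5.67] T [0.03 0.06 0.04] gap 0.233
```

Emit:
{"fn": "jog_arm", "kwargs": {"commands": [[10,0,0,-0.4,0]]}}

```text
t: 13.27
tcp_pos: [0.5368, -0.1863, 0.1349]
tool_rot: [-0.114, 0.993, -0.01, 0.003]
force: [1.2, -0.4, -6.6]
finger_gap: 0.235
```

```bash
python3 st.py 4; python3 st.py 1
```

```text
t 13.47 tcp [ 0.5359 -0.1858  0.134 ] yawy 1.7985 tilt [ 0.0061 -0.0186] F [ 0.03 -0.23 -6.52] T [ 0.04  0.01 -0.05] gap 0.232
t 13.52 tcp [ 0.5361 -0.1859  0.1342] yawy 1.7985 tilt [ 0.0064 -0.0188] F [ 0.22  0.24 -5.73] T [ 0.02  0.02 -0.03] gap 0.233
```

Emit:
{"fn": "jog_arm", "kwargs": {"commands": [[10,0,0,-0.5,0]]}}

```text
t: 13.6
tcp_pos: [0.5369, -0.1864, 0.1299]
tool_rot: [-0.114, 0.993, -0.01, 0.003]
force: [-0.0, 0.1, -5.8]
finger_gap: 0.237
```

```bash
python3 st.py 4; python3 st.py 1
```

```text
t 13.8 tcp [ 0.5358 -0.1857  0.1288] yawy 1.7984 tilt [ 0.0058 -0.0184] F [-0.01 -0.05 -5.91] T [0.08 0.06 0.02] gap 0.236
t 13.85 tcp [ 0.5359 -0.1858  0.129 ] yawy 1.7985 tilt [ 0.006  -0.0186] F [-0.55  0.44 -6.23] T [ 0.06  0.02 -0.  ] gap 0.231
```

Emit:
{"fn": "jog_arm", "kwargs": {"commands": [[10,0,0,-0.5,0]]}}

```text
t: 13.93
tcp_pos: [0.5368, -0.1863, 0.1248]
tool_rot: [-0.114, 0.993, -0.01, 0.003]
force: [0.6, -0.3, -4.4]
finger_gap: 0.235
```

```bash
python3 st.py 4; python3 st.py 1; python3 look.py l2
```

```text
t 14.13 tcp [ 0.5358 -0.1857  0.1237] yawy 1.7984 tilt [ 0.0055 -0.0182] F [ 0.02 -0.05 -5.51] T [0.03 0.06 0.04] gap 0.233
t 14.18 tcp [ 0.5359 -0.1857  0.1239] yawy 1.7985 tilt [ 0.0058 -0.0184] F [ 0.04 -0.31 -6.52] T [ 0.04  0.02 -0.01] gap 0.233
(320, 765, 3) (266, 765, 3) [ 0.53588426 -0.18574491  0.12388028]
```

View pics/l2.png

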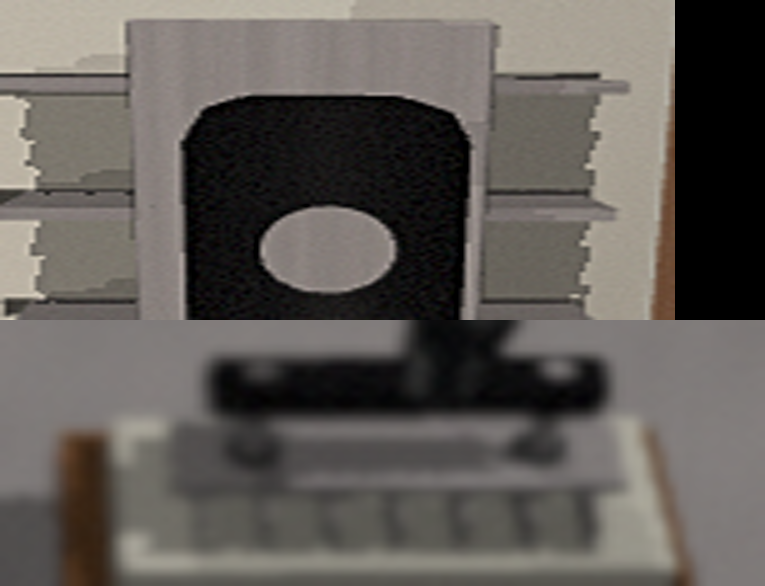

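The view shows the blades down in the slots, with a thin slot line beside each blade at y≈75 and 192, and nothing resting on the land between slots. I'll keep lowering.

Emit:
{"fn": "jog_arm", "kwargs": {"commands": [[10,0,0,-0.6,0]]}}

```text
t: 14.37
tcp_pos: [0.5369, -0.1864, 0.119]
tool_rot: [-0.114, 0.993, -0.011, 0.003]
force: [0.9, 0.4, -6.2]
finger_gap: 0.234
```

```bash
python3 st.py 4; python3 st.py 1
```

```text
t 14.57 tcp [ 0.5358 -0.1857  0.1177] yawy 1.7985 tilt [ 0.0055 -0.0182] F [-0.56 -1.1  -5.78] T [ 0.06  0.02 -0.03] gap 0.23
t 14.62 tcp [ 0.5359 -0.1858  0.1179] yawy 1.7985 tilt [ 0.0058 -0.0184] F [ 1.35  0.25 -5.28] T [0.02 0.08 0.02] gap 0.235
```

Emit:
{"fn": "jog_arm", "kwargs": {"commands": [[10,0,0,-0.6,0]]}}

```text
t: 14.7
tcp_pos: [0.5368, -0.1863, 0.1127]
tool_rot: [-0.114, 0.993, -0.01, 0.003]
force: [0.1, -0.0, -5.8]
finger_gap: 0.235
```

```bash
python3 st.py 4; python3 st.py 1
```

```text
t 14.9 tcp [ 0.5357 -0.1856  0.1115] yawy 1.7985 tilt [ 0.0052 -0.018 ] F [-0.14 -0.28 -5.7 ] T [ 0.04  0.03 -0.06] gap 0.236
t 14.95 tcp [ 0.5358 -0.1857  0.1117] yawy 1.7985 tilt [ 0.0055 -0.0181] F [-0.03 -0.48 -5.98] T [0.06 0.01 0.04] gap 0.233
```

Emit:
{"fn": "jog_arm", "kwargs": {"commands": [[10,0,0,-0.5,0]]}}

```text
t: 15.03
tcp_pos: [0.5366, -0.1861, 0.1075]
tool_rot: [-0.114, 0.993, -0.01, 0.003]
force: [0.2, -1.3, -6.1]
finger_gap: 0.235
```

```bash
python3 st.py 4; python3 st.py 1
```

```text
t 15.23 tcp [ 0.5357 -0.1857  0.1065] yawy 1.7985 tilt [ 0.0051 -0.018 ] F [ 0.42 -0.53 -6.98] T [0.01 0.04 0.03] gap 0.23
t 15.28 tcp [ 0.5358 -0.1857  0.1066] yawy 1.7984 tilt [ 0.0053 -0.018 ] F [ 0.16 -1.54 -5.99] T [ 0.03  0.03 -0.01] gap 0.236
```

Tips are at about 0.022. Small steps now, until the spine makes contact.

Emit:
{"fn": "jog_arm", "kwargs": {"commands": [[10,0,0,-0.3,0]]}}

```text
t: 15.37
tcp_pos: [0.5363, -0.1859, 0.104]
tool_rot: [-0.114, 0.993, -0.01, 0.002]
force: [0.8, -0.8, -5.8]
finger_gap: 0.235
```

```bash
python3 st.py 4; python3 st.py 1
```

```text
t 15.57 tcp [ 0.5358 -0.1858  0.1035] yawy 1.7985 tilt [ 0.0051 -0.0181] F [ 0.2   0.04 -6.42] T [-0.06  0.06  0.  ] gap 0.234
t 15.62 tcp [ 0.5357 -0.1857  0.1035] yawy 1.7985 tilt [ 0.0051 -0.0181] F [ 0.63  0.03 -6.23] T [-0.07  0.1   0.03] gap 0.231
```

Emit:
{"fn": "jog_arm", "kwargs": {"commands": [[10,0,0,-0.2,0]]}}

```text
t: 15.7
tcp_pos: [0.5359, -0.1859, 0.1019]
tool_rot: [-0.114, 0.993, -0.01, 0.002]
force: [-1.1, -1.0, -4.8]
finger_gap: 0.234
```

```bash
python3 st.py 4; python3 st.py 1
```

```text
t 15.9 tcp [ 0.5357 -0.1859  0.1017] yawy 1.7986 tilt [ 0.0051 -0.0184] F [-0.87 -0.91 -5.27] T [-0.19  0.17  0.02] gap 0.232
t 15.95 tcp [ 0.5357 -0.1859  0.1017] yawy 1.7986 tilt [ 0.0051 -0.0184] F [-0.84 -1.07 -4.47] T [-0.13  0.17 -0.03] gap 0.231
```

Emit:
{"fn": "jog_arm", "kwargs": {"commands": [[10,0,0,-0.15,0]]}}

```text
t: 16.03
tcp_pos: [0.5356, -0.1861, 0.1006]
tool_rot: [-0.114, 0.993, -0.01, 0.001]
force: [-2.2, -0.9, -1.1]
finger_gap: 0.232
```

```bash
python3 st.py 4; python3 st.py 1
```

```text
t 16.23 tcp [ 0.5356 -0.1861  0.1004] yawy 1.7987 tilt [ 0.005  -0.0188] F [-1.21 -1.46 -1.78] T [-0.21  0.33  0.04] gap 0.236
t 16.28 tcp [ 0.5356 -0.1862  0.1004] yawy 1.7986 tilt [ 0.0051 -0.0188] F [-2.8  -1.01 -1.11] T [-0.22  0.32  0.01] gap 0.231
```

Emit:
{"fn": "jog_arm", "kwargs": {"commands": [[10,0,0,-0.15,0]]}}

```text
t: 16.37
tcp_pos: [0.5356, -0.1863, 0.0994]
tool_rot: [-0.114, 0.993, -0.01, 0.002]
force: [-3.3, -1.6, 2.3]
finger_gap: 0.232
```

```bash
python3 st.py 4; python3 st.py 1; python3 look.py l3
```

```text
t 16.57 tcp [ 0.5356 -0.1863  0.0993] yawy 1.7987 tilt [ 0.0052 -0.0191] F [-3.2  -1.12  1.3 ] T [-0.15  0.42  0.  ] gap 0.236
t 16.62 tcp [ 0.5356 -0.1863  0.0992] yawy 1.7987 tilt [ 0.0052 -0.0191] F [-2.27 -1.5   1.53] T [-0.18  0.54  0.  ] gap 0.238
(320, 765, 3) (266, 765, 3) [ 0.53560337 -0.18629045  0.09924025]
```

View pics/l3.png

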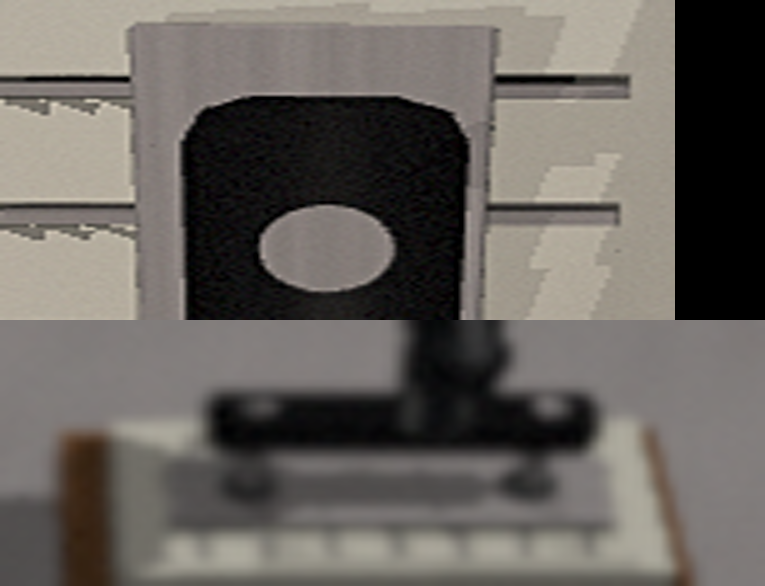

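The blades sit fully in their slots and the spine lies on the insert. Releasing and retreating upward.

Emit:
{"fn": "jog_arm", "kwargs": {"commands": [[60,0,0,0,0],[100,0,0,0,0],[100,0,0,0,0],[100,0,0,0,0],[100,0,0,0,0],[100,0,0,0,0]]}}

```text
t: 17.22
tcp_pos: [0.5398, -0.186, 0.0997]
tool_rot: [-0.113, 0.994, -0.01, 0.006]
force: [-0.5, -0.1, 0.1]
finger_gap: 0.999
```

```bash
python3 st.py 3
```

```text
t 17.37 tcp [ 0.5396 -0.186   0.0997] yawy 1.797 tilt [ 0.0136 -0.0195] F [ 0.49  0.39 -0.52] T [ 0.01  0.01 -0.01] gap 1.004
```

Emit:
{"fn": "jog_arm", "kwargs": {"commands": [[100,0,0,1,0],[100,0,0,2,0],[100,0,0,3,0],[100,0,0,3,0],[100,0,0,3,0],[100,0,0,3,0],[100,-2,2,0,0]]}}

```text
t: 17.95
tcp_pos: [0.5204, -0.1678, 0.2578]
tool_rot: [-0.112, 0.994, -0.011, 0.006]
force: [0.3, 0.1, -0.2]
finger_gap: 0.998
```

```bash
python3 st.py 6; python3 - <<'E'
from h import *
for c in ["side","top"]:
    q=snapshot(c)
    for n in ["cutter","cutter_handle","dock","dock_top","shaker","bowl","scraper"]:
        for d in models.pinpoint(q,n)[:2]: print(c,n,np.round(d["centre"],3),round(d["score"],2))
    if c=="side": save(q,"end.png",(255,120,365,200),7)
E
```

```text
t 18.25 tcp [ 0.5132 -0.1626  0.2502] yawy 1.7965 tilt [-0.0029 -0.0097] F [-0.63  0.24 -0.74] T [-0.    0.03  0.03] gap 0.998
side cutter [ 0.545 -0.188  0.015] 0.83
side cutter [ 0.819 -0.171  0.002] 0.82
side cutter_handle [ 0.821 -0.171  0.104] 0.92
side cutter_handle [ 0.547 -0.184  0.122] 0.6
side dock [ 0.549 -0.19   0.004] 0.94
side dock_top [ 0.552 -0.185  0.065] 0.6
side shaker [0.784 0.006 0.001] 0.71
side bowl [ 0.503  0.482 -0.004] 0.84
side bowl [ 0.545 -0.184  0.119] 0.32
side scraper [ 0.58  -0.495 -0.004] 0.7
side scraper [ 0.548 -0.185  0.016] 0.29
top cutter [ 0.816 -0.169  0.001] 0.7
top cutter [ 0.546 -0.189  0.014] 0.62
top cutter_handle [ 0.818 -0.17   0.104] 0.87
top cutter_handle [ 0.542 -0.187  0.115] 0.66
top dock [ 0.549 -0.188 -0.001] 0.64
top dock_top [ 0.557 -0.184  0.064] 0.74
top shaker [0.788 0.007 0.002] 0.97
top shaker [ 0.554 -0.187  0.065] 0.59
top bowl [0.504 0.479 0.001] 0.81
top scraper [ 0.58  -0.487 -0.003] 0.82
```

View pics/end.png

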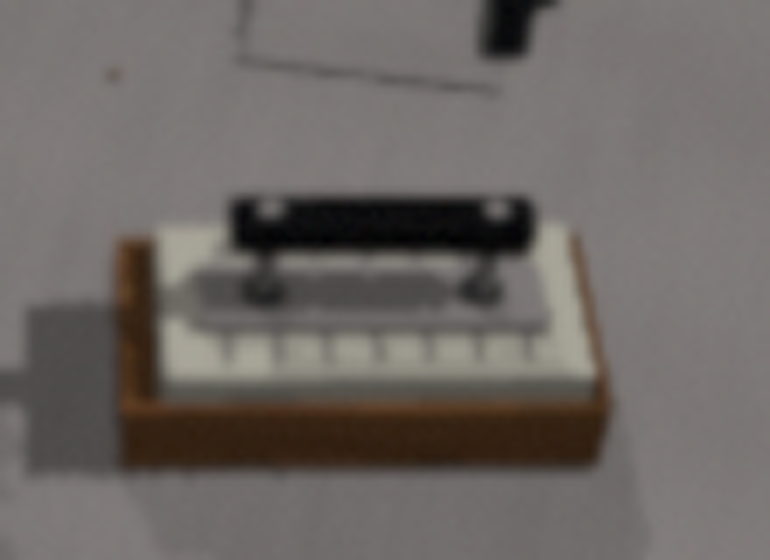

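The cutter stands level in the dock with its spine flat on the insert. The gripper is clear and the bystanders have not moved. Handing in.

```bash
python3 -c "
from h import *
print(workorder.sign_off())"
```

```text
the job is handed in; nothing more can be done
None
```

The steel cutter is out of the pan and home in its dock, one blade per slot with the spine flat on the insert. I handed the job in at about 18.5 s of the 64 s allowed, and sign-off gave no verdict.

- **Finding the slots:** I lined the blades up by camera. The slot row sat about 4–5 mm toward -x of the frame's middle. The blades went in on the first try with no measurable push.
- **Lowering:** I lowered it in steps down to the spine. The push at the end was about 7–8 N, well under the 20 N limit. I then released it and raised the arm clear.
- **Last checks:** The networks put the cutter at about (0.545, -0.188), with its tips at 14–15 mm. That is 3–4 mm from the dock's middle. The shaker, bowl and scraper read within a few millimetres of where they started, which is within measurement error. The arm reads no contact force.
- **What disagreed:** The tool was tilted by about 0.02–0.04 rad at times while carrying, because each jog row picks up tilt from the motion. I mostly worked this out above the dock, but about 0.02 rad was left when I let go. The last side picture shows the cutter level; I didn't measure its final tilt.
- **Network errors:** They also kept reporting the purple lookalike, and gave a few false low-score hits. I ignored both.

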